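# Cure the inlay with the lamp from the drawer

## Robot

A 7-joint arm with a two-finger parallel gripper is mounted at the origin on the work surface. World frame = base frame: x ahead of the robot, y to its left, z up, the work surface at z = 0. Lengths are in m, angles in rad, forces in N, time in s.
With the tool pointing down it reaches from about 0.4 to 0.9 m from the base axis. Payload 5.5 kg.
Tool frame: the origin (TCP) lies at the very end of the fingers, on their centre line; the grasp point (between the pads) lies 19 mm behind it; z points along the fingers, y is the line along which they close (so a half turn about z gives the same grasp; the last joint's range is limited). The gripper opens to 92 mm and grips with 3 to 60 N. Pads are 19 mm wide; open, the fingers measure 130 mm over their backs; the gripper's body (75 mm by 190 mm) begins 47 mm behind the grasp point.
Start: joints at [0.263, 0.501, -0.427, 1.55, 0.221, 1.138, -0.21], TCP at [0.65, 0, 0.227] pointing down, gripper open.
Joint ranges: [-2.88, 2.88], [-0.31, 2.03], [-1.54, 1.56], [0.2, 2.42], [-1.41, 4.55], [0.19, 2.02], [-2.57, 2.57]. Speed limits (rad/s): [2.57, 2.57, 3.14, 3.14, 3.14, 3.14, 3.14].

## Interface

Orientations are given as a rotation vector (axis times angle).
In Python, from bench import telemetry, optics, sign_off gives the robot as it stands. The module is installed in compiled form; this text tells all that it offers.
- The arm moves only by the tool step_arm, never from a script. Its argument "increments" is a list of rows, each a list of 3 entries, a list of its own where there are three numbers: the shift along the tool's x, y, z in cm, then the turn, a rotation vector about the tool's x, y, z in rad, then the opening, from 0 (shut) to 1 (fully open). A call has 1 to 5 rows; each row shifts and turns the commanded pose from where the row before left it, along the tool's axes as they then stand; what a row does not reach is not made up. A row lasts 1/10 s, in which the tool goes at most 50 mm and 8.59 degrees, less where a joint would pass 70% of its speed; a pose out of reach is approached as far as the arm can. A call with a gripper value outside its range is refused whole. The fingers move at their own pace and stop on an object; "grip_force" is the grip in N (left out, the last holds). Time passes only in rows, so rows that do not move let the fingers close. It gives the time, the measured TCP pose, the force, the opening and the grip force at its end, in the units of the state.
- telemetry.get_obs(): the state, without advancing time (a new reading comes with each control period).
- optics.grab_frame(name): name is "scene" or "side" or "wrist"; returns (picture, depth): 480x640x3 uint8, red, green, blue; 480x640 float32, m along the optical axis (not along the pixel's ray), 0 where there is no reading.
- optics.camera_info(name): a dict with "intrinsics" (3x3 intrinsics, pixels), "rvec" (rotation vector, rad) and "tvec" (3), from world to camera coordinates, as OpenCV has them; the wrist camera has in their place "tool_from_camera" (4x4, takes a point from camera to tool coordinates, whose origin is the TCP and whose axes are the flange's). Camera axes: x right, y down, z forward; pixel columns grow to the right and rows downward; lengths in m; the calibration is good to about 2 mm. A picture is of the moment at which its call begins: read the wrist's pose just before it. camera_info takes no time and is no camera call.
- sign_off(): hands the job in; it is judged then, once.
The state is a dict: "t": time; "joints": joint angles; "dq": joint speeds; "effort": joint torques, N m; "eef_pos": TCP position; "ee_rot": TCP orientation; "wrist_force": force on the tool from outside, world axes, zero at the start; "wrist_torque": the same for the moment, N m; "grip_width": finger opening in m; "grip_force": force on a finger pad.
Only numpy, scipy, OpenCV 4.12 (cv2) and the standard library are available. Lean on these libraries where they do the work, as an engineer would, in place of code of your own. Each camera call takes 0.05 s, during which the arm holds its last target. There are 200 camera calls.

## Task

Pull the tool chest's top drawer open by its handle, take out the white UV curing lamp and cure the fresh blue inlay on the plate in the ball vise: hold the lamp still about 7 cm in front of the inlay, shining straight at its middle for two seconds, without touching the vise or the work. Then lay the lamp flat back in its empty half of the drawer (do not drop it in) and push the drawer fully shut, leaving the file in the drawer and the hammer, resin bottle and jar where they are.

Things in the scene. Friction and masses are not known exactly. Their poses are not given: they have to be found in the camera images.
- lid_edge (a point): Middle of the front top edge of the tool chest's lid, 205 above the bench; axes as the chest's. The chest is fixed, of blue steel, 290 wide (y), 290 deep (x, from this point to +290), 205 high, with three grey-fronted drawers that slide out to its own -x side (towards the robot). With the drawer shut, the inside of its front lies right below this point.
- drawer (a joint): Top drawer's slide: 0 m = fully shut, 0.20 m = end stop (fully open), growing as the drawer comes out along the chest's -x. It begins shut or up to 8 mm ajar and stays where it is left; friction about 2.5 N, more when moved fast.
- handle: Steel bar handle of the top drawer: round bar 10 in diameter, 120 long along the chest's y, on two posts 55 either side of its middle. Origin: middle of the bar, 174 above the bench (31 below the chest's top), moving with the drawer. 33 of free space between bar and drawer front. Axes as the chest's.
- drawer_floor (a point): Point on the top drawer's rubber-lined floor, on its centre line, 70 behind the inside of its front, 141 above the bench; moves with the drawer, axes as the chest's. Interior x -70 to +177 of this point, y +-128; side walls 35 high, front 53. A divider 3 thick, 23 high along y = 0 parts it in two halves: the lamp lies in one, the file in the other; which is which varies.
- lamp: Squeeze-grip UV lamp, white, orange side pads, black head; 120 long (x), 30 wide (y), 30 high, 0.10 to 0.17 kg. Origin: on its underside below the middle of the pads (grip there, y = +-15); lens at x = +75, tail end at -45. Lit while held; beam along +x, 15 above the origin. Lies flat in the top drawer, head to the rear (+x within 6 degrees of the chest's), tail 5 to 30 behind the drawer's front.
- file: Small flat file with a blue handle, 120 long (x -45 to +75), 20 wide, 16 high, lying in the other half of the top drawer. Origin: on its underside, 15 behind its middle.
- vise: Engraver's ball vise, fixed: steel ball of 112 diameter in a black rubber ring of 128 diameter, its head with two jaws tipped 55 degrees towards its own -x (to the robot), about 165 high over all. Origin: centre of the ring's underside. Nothing of it lies further than 100 to its -x or 65 to its sides.
- inlay (a point): Middle of the blue resin inlay, a disc of 40 diameter on a round wooden plate of 60 diameter in the vise's jaws; about 109 above the bench and 61 to the vise's -x side. Its z axis is the face's outward normal, which points 35 degrees above level, to the vise's -x; its y axis is level.
- hammer: Chasing hammer with brass head, lying on the bench, 206 long (x, head at +x), 68 over the head (y), 28 high. Bystander. Origin: on the underside, 45 behind the middle of the head.
- resin: Amber bottle of resin, 38 diameter, 85 high, upright on the bench between chest and vise. Bystander. Origin: centre of its underside.
- jar: Clear jar with green cap, 56 diameter, 45 high, upright on the bench to the left of the vise. Bystander. Origin: centre of its underside.
Mind the look-alikes: they are no part of the job. There is more than one size of the vise; the job needs the middle-sized.

How it is judged:
On the way, in this order (a step that is already met when the one before it is completed fails the run):
1. the top drawer is pulled open by its handle, more than 120 mm, the fingers on the handle (value of joint drawer above 0.12 m and contact force between the fingers and handle above 0.3 N), for 0.05 s.
2. the held lamp shines at the inlay, still, for 1.5 s: the beam's axis passes within 18 mm of the inlay's middle each way, the lens 40 to 120 mm from it, the beam within 46 degrees of square to the face (x of inlay in the frame of lamp between 0.115 and 0.195 m and y of inlay in the frame of lamp between -0.018 and 0.018 m and z of inlay in the frame of lamp between -0.003 and 0.033 m and z of lamp in the frame of inlay above 0.06 m and angle between the x axis of lamp and the z axis of inlay, either way round below 0.8 rad and linear speed of lamp below 0.04 m/s and contact force between the fingers and lamp above 0.5 N), for 1.5 s.
3. the lamp lies flat on the drawer's floor again, let go (z of lamp in the frame of drawer_floor between -0.006 and 0.012 m and x of lamp in the frame of drawer_floor between -0.07 and 0.177 m and y of lamp in the frame of drawer_floor between -0.128 and 0.128 m and angle between lamp's own x axis and vertical between 1.42 and 1.72 rad and contact force between the fingers and lamp below 0.1 N), for 0.2 s.
At the end, for the whole second after the job is handed in: The top drawer is shut to within 6 mm with the lamp lying flat (within 8 degrees) and still on the floor of its own half, within 90 mm of where it lay at the start, and the file still in the drawer (value of joint drawer below 0.006 m and z of lamp in the frame of drawer_floor between -0.006 and 0.012 m and x of lamp in the frame of drawer_floor between -0.07 and 0.177 m and y of lamp in the frame of drawer_floor between -0.128 and 0.128 m and angle between lamp's own x axis and vertical between 1.42 and 1.72 rad and linear speed of lamp below 0.02 m/s and distance of lamp from where it was at the start of the episode below 0.09 m and z of file in the frame of drawer_floor between -0.01 and 0.03 m); the robot touches nothing.
It fails at once if the vise or the work in it is touched (contact force between vise and anything else above 0.5 N).
It fails at once if the lamp is let go more than 30 mm above the drawer's floor (dropped) (contact force between the fingers and lamp below 0.02 N and z of lamp in the frame of drawer_floor above 0.03 m).
It fails at once if the hammer is moved by more than 30 mm (distance of hammer from where it was at the start of the episode above 0.03 m).
It fails at once if the resin bottle is moved by more than 30 mm or tipped (distance of resin from where it was at the start of the episode above 0.03 m or angle between resin's own z axis and vertical above 0.35 rad).
It fails at once if the jar is moved by more than 30 mm or tipped (distance of jar from where it was at the start of the episode above 0.03 m or angle between jar's own z axis and vertical above 0.35 rad).
It also fails if it takes over 72 s, if anything falls off the work surface, if the arm or the gripper's body presses on something with over 40 N, if the wrist force passes 120 N, or if a joint passes its speed limit or range.

## Working session

There is one attempt and no reset: what is moved stays moved. The work goes in short steps, Python scripts to look and compute and a tool call to move; the robot and the scene stay as the last step left them, time stands still between calls to the robot, and variables do not carry over. Pictures are saved under pics/ and viewed, at most 10 in all, crops included, and the job is handed in when it is done.

Besides the shell and the picture viewer there is one more tool, called after "Request:" by a JSON object that holds its "name" and its "arguments", one argument or row to a line. step_arm: Moves the arm, as the interface text tells. Its arguments: {"type":"object","properties":{"increments":{"type":"array"},"grip_force":{"type":"number"}},"required":["increments"]}

```bash
mkdir -p pics; ls; cat > h.py <<'E'
import numpy as np, cv2
from scipy.spatial.transform import Rotation as R
from bench import telemetry, optics, sign_off
def cam(name):
    ci=optics.camera_info(name); K=np.array(ci["intrinsics"])
    if name=="wrist":
        o=telemetry.get_obs(); T=np.eye(4); T[:3,:3]=R.from_rotvec(o["ee_rot"]).as_matrix(); T[:3,3]=o["eef_pos"]
        M=T@np.array(ci["tool_from_camera"])
    else:
        M=np.eye(4); M[:3,:3]=R.from_rotvec(np.ravel(ci["rvec"])).as_matrix(); M[:3,3]=np.ravel(ci["tvec"]); M=np.linalg.inv(M)
    return K,M
def grab(name,save=None):
    K,M=cam(name); im,d=optics.grab_frame(name)
    if save: cv2.imwrite(f"pics/{save}.png",im[:,:,::-1])
    v,u=np.mgrid[:480,:640]
    P=np.stack([(u-K[0,2])/K[0,0]*d,(v-K[1,2])/K[1,1]*d,d],-1)@M[:3,:3].T+M[:3,3]
    P[d<=0]=np.nan
    return im,d,P
E
python3 - <<'E'
from h import *
print(telemetry.get_obs())
for n in ("scene","side","wrist"):
    im,d,P=grab(n,n+"0"); np.savez(f"{n}0.npz",im=im,P=P); print(n,cam(n)[1].round(3))
E
```

```text
pics
{'t': 0.0, 'joints': array([ 0.2631985 ,  0.50186342, -0.42678127,  1.55144912,  0.22082295,
        1.13828802, -0.21030973]), 'dq': array([-3.26952822e-03, -4.56243619e-04, -7.87634339e-05, -9.17775259e-04,
       -1.21287155e-04,  6.01185721e-04, -1.37703358e-03]), 'effort': array([-1.62834690e-04, -5.66597199e+01, -5.81602022e+00, -2.79113513e+01,
       -6.85700797e-02,  3.08415934e-02,  1.78752666e-04]), 'eef_pos': array([ 6.49301523e-01, -5.53145245e-05,  2.25668077e-01]), 'ee_rot': array([-2.22039125e+00, -2.22049643e+00,  2.10807708e-03]), 'wrist_force': array([0.67817589, 0.60900519, 0.12265002]), 'wrist_torque': array([0.00643204, 0.00044269, 0.03123473]), 'grip_force': 0.0, 'grip_width': 0.09229527854505}
scene [[ 0.256  0.746 -0.615  1.337]
 [ 0.967 -0.186  0.176 -0.015]
 [ 0.017 -0.64  -0.768  1.035]
 [ 0.     0.     0.     1.   ]]
side [[ 0.808 -0.309  0.502 -0.055]
 [-0.59  -0.402  0.7   -0.79 ]
 [-0.014 -0.862 -0.507  0.846]
 [ 0.     0.     0.     1.   ]]
wrist [[ 1.     0.001 -0.001  0.65 ]
 [ 0.001 -0.957 -0.291  0.078]
 [-0.001  0.291 -0.957  0.384]
 [ 0.     0.     0.     1.   ]]
```

View pics/scene0.png

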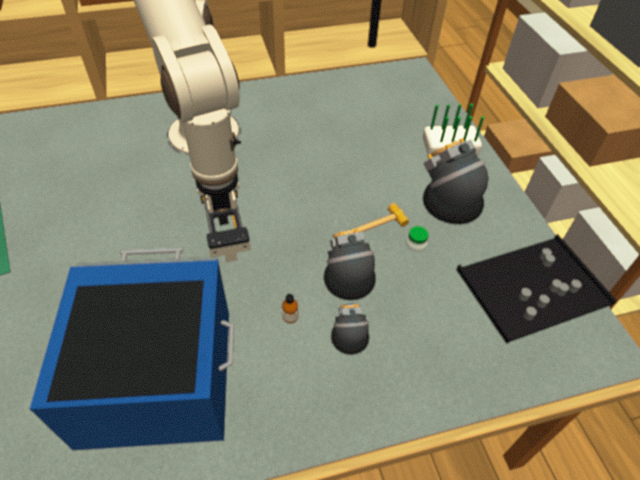

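View pics/side0.png

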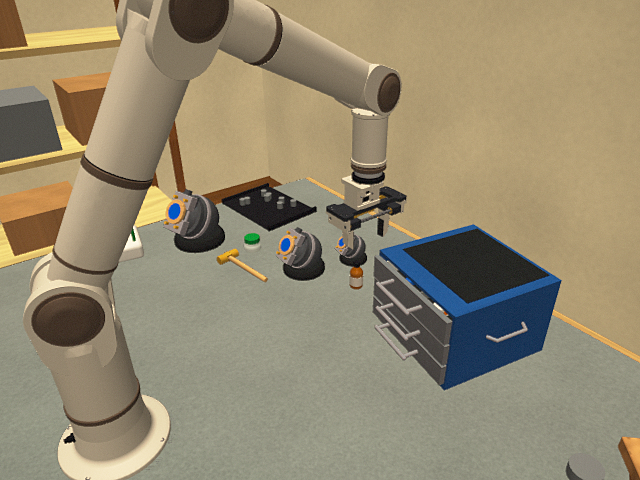

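The scene view shows the chest at (140,350), with its front towards the robot and its handle at (150,252). The three vises are at (455,185) large, (350,270) middle and (350,330) small. In the side view the middle vise's inlay is at (287,247) and the top handle at about (402,295).

```bash
python3 - <<'E'
from h import *
S=np.load("scene0.npz"); D=np.load("side0.npz")
for n,Q in (("scene",S),("side",D)):
    P=Q["P"]; im=Q["im"].astype(int); hsv=cv2.cvtColor(Q["im"],cv2.COLOR_RGB2HSV).astype(int)
    # chest top
    m=(abs(P[...,2]-.205)<.008)&(P[...,1]<-.05)&(P[...,1]>-.7)&(P[...,0]>.4)
    if n=="scene": m[:255]=0; m[:,235:]=0
    else: m[:, :370]=0
    nn,l,st,c=cv2.connectedComponentsWithStats(m.astype(np.uint8)); k=1+st[1:,4].argmax(); q=P[l==k]
    rect=cv2.minAreaRect(q[:,:2].astype(np.float32)); print(n,"top",rect,cv2.boxPoints(rect).round(4).tolist(),np.median(q[:,2]))
    # blue inlay
    b=(hsv[...,0]>100)&(hsv[...,0]<125)&(hsv[...,1]>150)&(hsv[...,2]>100)
    nn,l,st,c=cv2.connectedComponentsWithStats(b.astype(np.uint8))
    for k in range(1,nn):
        if 20<st[k,4]<3000:
            q=P[(l==k)]; q=q[~np.isnan(q[:,0])]
            u,s,v=np.linalg.svd(q-np.median(q,0)); print("blue",c[k].round(),st[k,4],np.median(q,0).round(4),v[2].round(3))
    for nm,(h0,h1) in dict(green=(50,75),hammer=(18,28),amber=(8,17)).items():
        g=(hsv[...,0]>=h0)&(hsv[...,0]<=h1)&(hsv[...,1]>180)&(hsv[...,2]>70)&(P[...,2]<.12)&(P[...,2]>.004)&(P[...,0]<1.1)&(P[...,0]>.2)
        nn,l,st,c=cv2.connectedComponentsWithStats(g.astype(np.uint8))
        for k in range(1,nn):
            if st[k,4]>25: print(nm,c[k].round(),st[k,4],np.nanmedian(P[l==k],0).round(3),np.nanmin(P[l==k],0).round(3),np.nanmax(P[l==k],0).round(3))
# handle region in scene
P=S["P"]; m=np.zeros((480,640),bool); m[240:268,110:195]=1; m&=(P[...,2]>.155)&(P[...,2]<.192)
q=P[m]; print("handle scene",len(q),q.mean(0),q.min(0),q.max(0)); print(cv2.minAreaRect(q[:,:2].astype(np.float32)))
P=D["P"];m=np.zeros((480,640),bool); m[265:320,365:435]=1; m&=(P[...,2]>.16)&(P[...,2]<.188)
q=P[m]; print("handle side",len(q),q[np.argsort(q[:,0])][:200:10].round(3).tolist())
E
```

```text
scene top ((0.7808749675750732, -0.19449476897716522), (0.2916545867919922, 0.306380033493042), 79.3182601928711) [[0.6032999753952026, -0.3093999922275543], [0.9043999910354614, -0.3662000000476837], [0.9584000110626221, -0.07959999889135361], [0.6574000120162964, -0.02280000038444996]] 0.20846050779721814
green [418. 234.] 216 [0.588 0.471 0.047] [0.563 0.449 0.037] [0.608 0.496 0.052]
hammer [398. 214.] 178 [0.496 0.455 0.027] [0.455 0.442 0.014] [0.522 0.473 0.035]
amber [290. 307.] 136 [0.726 0.106 0.06 ] [0.712 0.093 0.045] [0.736 0.123 0.075]
side top ((0.789306640625, -0.19587326049804688), (0.2945336401462555, 0.2952505350112915), 79.42664337158203) [[0.6172000169754028, -0.31360000371932983], [0.9074000120162964, -0.3677000105381012], [0.9613999724388123, -0.07819999754428864], [0.6711999773979187, -0.024000000208616257]] 0.20589454579088473
blue [174. 211.] 138 [0.3939 0.6073 0.1426] [-0.802 -0.178  0.57 ]
blue [285. 244.] 90 [0.5879 0.274  0.1092] [-0.846  0.034  0.532]
blue [341. 242.] 26 [0.7594 0.2319 0.0735] [-0.803  0.594 -0.036]
green [251. 238.] 120 [0.58  0.465 0.
[... 319 characters left out ...]
19 -0.15858851  0.17942999] [ 0.57660347 -0.22101767  0.17132544] [ 0.62548575 -0.09491972  0.18644907]
((0.6011356115341187, -0.15943986177444458), (0.12867769598960876, 0.03208558261394501), 80.89322662353516)
handle side 889 [[0.576, -0.217, 0.174], [0.579, -0.205, 0.176], [0.58, -0.216, 0.175], [0.581, -0.218, 0.17], [0.583, -0.183, 0.182], [0.584, -0.185, 0.178], [0.585, -0.175, 0.176], [0.586, -0.17, 0.176], [0.587, -0.197, 0.178], [0.588, -0.211, 0.178], [0.589, -0.219, 0.175], [0.59, -0.154, 0.175], [0.591, -0.161, 0.181], [0.592, -0.219, 0.174], [0.593, -0.137, 0.18], [0.594, -0.213, 0.179], [0.596, -0.128, 0.174], [0.597, -0.12, 0.175], [0.598, -0.112, 0.18], [0.598, -0.121, 0.18]]
```

```bash
python3 - <<'E'
from h import *
Q=np.load("wrist0.npz"); P=Q["P"]
print(np.nanmin(P.reshape(-1,3),0),np.nanmax(P.reshape(-1,3),0))
yaw=np.arctan2(-.0541,.2902); X=np.array([np.cos(yaw),np.sin(yaw)]); Y=np.array([-X[1],X[0]]); E0=np.array([.644,-.169])
print(yaw)
for n in ("scene","side","wrist"):
    Q=np.load(n+"0.npz"); P=Q["P"]; a=(P[...,:2]-E0)@X; b=(P[...,:2]-E0)@Y; z=P[...,2]
    m=(a>-.08)&(a<-.022)&(abs(b)<.045)&(z>.16)&(z<.19)
    print(n,m.sum(), [ (round(lo,2),(a[m&(b>lo)&(b<lo+.03)].mean()).round(4),np.percentile(a[m&(b>lo)&(b<lo+.03)],[5,95]).round(4),np.percentile(z[m&(b>lo)&(b<lo+.03)],[50,95]).round(4)) for lo in (-.045,-.015,.015)] if m.sum()>20 else "")
    mm=(z>.195)&(z<.215)&(abs(b)<.12)&(abs(a)<.1); print("edge",mm.sum(),np.percentile(a[mm],[.5,1,2]) if mm.sum() else "")
cv2.imwrite("pics/w0.png",np.load("wrist0.npz")["im"][:,:,::-1])
E
```

```text
[ 0.3173627  -0.26625385 -0.00356379] [0.97653974 0.17371542 0.33617129]
-0.1843074759148105
scene 207 [(-0.04, np.float64(-0.052), array([-0.0568, -0.0488]), array([0.1796, 0.183 ])), (-0.01, np.float64(-0.0518), array([-0.0576, -0.0484]), array([0.1797, 0.1834])), (0.01, np.float64(-0.0518), array([-0.0563, -0.0477]), array([0.1794, 0.1814]))]
edge 5424 [-0.01412352 -0.01347417 -0.0120367 ]
side 133 [(-0.04, np.float64(-0.0549), array([-0.058 , -0.0509]), array([0.1772, 0.18  ])), (-0.01, np.float64(-0.0546), array([-0.0575, -0.0516]), array([0.1775, 0.18  ])), (0.01, np.float64(-0.0544), array([-0.0569, -0.0506]), array([0.1779, 0.18  ]))]
edge 2943 [-0.01112102 -0.00709607  0.00167475]
wrist 0 
edge 3495 [-0.0077111  -0.00420658  0.0031275 ]
```

View pics/wrist0.png

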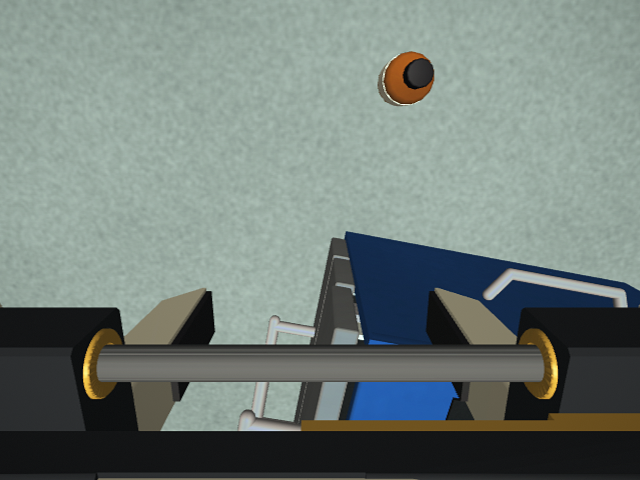

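The wrist view shows the handle bars at left centre, (270,320)–(250,420), with the drawer front to their right and the bottle at (410,75). The drawer is shut or slightly ajar.

Request:
{"name": "step_arm", "arguments": {
  "increments": [
    [[-4,-1.4,0],[0,0,0],0.26],
    [[-4,-1.4,0],[0,0,0],0.26],
    [[-4,-1.4,0],[0,0,0],0.26],
    [[-3.9,-1.5,0],[0,0,0.092],0.26],
    [[0,0,0],[0,0,0.092],0.26]
  ]
}}

```text
t: 0.65
eef_pos: [0.5897, -0.1682, 0.226]
ee_rot: [2.429, 1.989, -0.008]
wrist_force: [0.1, -1.2, -0.9]
grip_width: 0.0565
grip_force: 0.0
```

Request:
{"name": "step_arm", "arguments": {
  "increments": [
    [[0,0,0],[0,0,0],0.26],
    [[0,0,0],[0,0,0],0.26]
  ]
}}

```text
t: 0.85
eef_pos: [0.5932, -0.1576, 0.2266]
ee_rot: [-2.412, -2.012, -0.001]
wrist_force: [0.4, 0.1, -0.6]
grip_width: 0.0407
grip_force: 0.0
```

```bash
cat >> h.py <<'E'
def tool():
    o=telemetry.get_obs(); return np.array(o["eef_pos"]),R.from_rotvec(o["ee_rot"]).as_matrix()
def go(p,Rt=None):
    "shift in cm in tool axes and turn needed to reach pose"
    e,M=tool(); return (M.T@(np.array(p)-e)*100).round(2), (R.from_matrix(M.T@Rt).as_rotvec().round(3) if Rt is not None else None)
E
python3 - <<'E'
from h import *
im,d,P=grab("wrist","w1"); e,M=tool(); print(e,M.round(3),telemetry.get_obs()["grip_width"])
yaw=-.1843; X=np.array([np.cos(yaw),np.sin(yaw)]); Y=np.array([-X[1],X[0]]); E0=np.array([.644,-.169])
a=(P[...,:2]-E0)@X; b=(P[...,:2]-E0)@Y; z=P[...,2]
m=(a>-.09)&(a<-.02)&(abs(b)<.1)&(z>.16)&(z<.19)
print(m.sum())
for lo in np.arange(-.1,.1,.02):
    k=m&(b>lo)&(b<lo+.02)
    if k.sum()>10: print(lo.round(2),k.sum(),np.percentile(a[k],[5,50,95]).round(4),np.percentile(z[k],[50,95]).round(4))
E
```

```text
[ 0.59341996 -0.15715607  0.226644  ] [[ 0.178  0.984  0.   ]
 [ 0.984 -0.178  0.001]
 [ 0.001 -0.    -1.   ]] 0.03651474690710958
4637
-0.06 101 [-0.057  -0.0524 -0.0478] [0.1781 0.1798]
-0.04 563 [-0.057  -0.0524 -0.0478] [0.1783 0.1798]
-0.02 592 [-0.0569 -0.0525 -0.0476] [0.1783 0.1798]
0.0 656 [-0.0569 -0.052  -0.0477] [0.1784 0.1799]
0.02 702 [-0.0568 -0.0521 -0.0475] [0.1783 0.1798]
0.04 1733 [-0.0558 -0.0442 -0.0225] [0.1785 0.1799]
0.06 290 [-0.0558 -0.0497 -0.0238] [0.1768 0.1795]
```

View pics/w1.png

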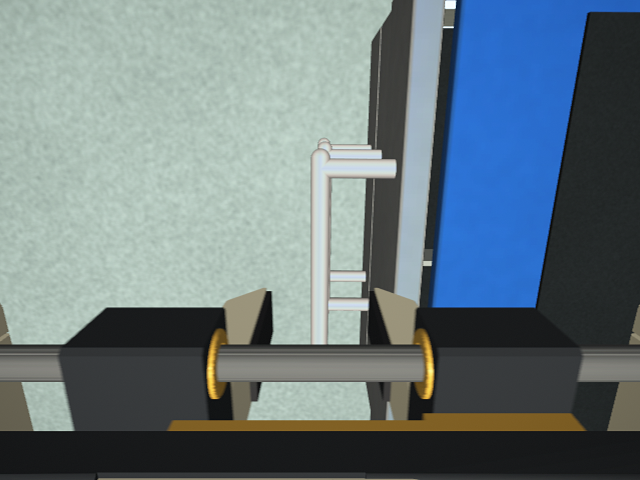

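The view shows the bar, x≈320, sitting between the fingers at 250 and 390. The gripper is centred and the gap to the drawer front is clear, so I'll descend, grip and pull.

Request:
{"name": "step_arm", "arguments": {
  "increments": [
    [[0,0,0],[0,0,0],0.26],
    [[0,0,1.5],[0,0,0],0.26],
    [[0,0,1.8],[0,0,0],0.26],
    [[0,0,1.8],[0,0,0],0.26],
    [[0,0,1.8],[0,0,0],0.26]
  ],
  "grip_force": 25
}}

```text
t: 1.4
eef_pos: [0.5927, -0.1582, 0.1558]
ee_rot: [-2.414, -2.01, 0.001]
wrist_force: [-0.6, -1.1, -0.2]
grip_width: 0.0241
grip_force: 0.0
```

Request:
{"name": "step_arm", "arguments": {
  "increments": [
    [[0,0,0],[0,0,0],0.26],
    [[0,0,0],[0,0,0],0],
    [[0,0,0],[0,0,0],0],
    [[0,0,0],[0,0,0],0],
    [[0,0,0],[0,0,0],0]
  ],
  "grip_force": 25
}}

```text
t: 1.9
eef_pos: [0.5935, -0.1587, 0.1584]
ee_rot: [2.415, 2.008, 0.001]
wrist_force: [-0.1, 0.3, -0.1]
grip_width: 0.0091
grip_force: 25.0
```

Request:
{"name": "step_arm", "arguments": {
  "increments": [
    [[0,-1,0],[0,0,0],0],
    [[0,-2,0],[0,0,0],0],
    [[0,-2,0],[0,0,0],0],
    [[0,-2,0],[0,0,0],0],
    [[0,-2,0],[0,0,0],0]
  ]
}}

```text
t: 2.4
eef_pos: [0.5052, -0.1419, 0.1584]
ee_rot: [2.414, 2.007, 0.004]
wrist_force: [4.3, 1.3, -2.1]
grip_width: 0.0089
grip_force: 25.0
```

Request:
{"name": "step_arm", "arguments": {
  "increments": [
    [[0,-2,0],[0,0,0],0],
    [[0,-2,0],[0,0,0],0],
    [[0,-2,0],[0,0,0],0],
    [[0,-2,0],[0,0,0],0],
    [[0,-1,0],[0,0,0],0]
  ]
}}

```text
t: 2.9
eef_pos: [0.4157, -0.125, 0.1584]
ee_rot: [2.415, 2.008, 0.003]
wrist_force: [3.9, 4.5, -2.9]
grip_width: 0.0089
grip_force: 25.0
```

Request:
{"name": "step_arm", "arguments": {
  "increments": [
    [[0,0,0],[0,0,0],0],
    [[0,0,0],[0,0,0],0],
    [[0,0,0],[0,0,0],0.26],
    [[0,0,0],[0,0,0],0.26],
    [[0,0,0],[0,0,0],0.26]
  ]
}}

```text
t: 3.4
eef_pos: [0.4161, -0.1266, 0.1578]
ee_rot: [2.416, 2.007, -0.0]
wrist_force: [0.2, -0.4, -0.3]
grip_width: 0.0229
grip_force: 0.0
```

Request:
{"name": "step_arm", "arguments": {
  "increments": [
    [[0,0,-2.5],[0,0,0],0.26],
    [[0,0,-3.5],[0,0,0],0.26],
    [[0,0,-3.5],[0,0,-0.13],0.55],
    [[0,0,-3.5],[0,0,-0.14],0.55],
    [[0,0,0],[0,0,-0.14],0.55]
  ]
}}

```text
t: 3.9
eef_pos: [0.4189, -0.1272, 0.2925]
ee_rot: [1.945, 2.456, 0.003]
wrist_force: [1.0, 0.4, -0.1]
grip_width: 0.0436
grip_force: 0.0
```

Request:
{"name": "step_arm", "arguments": {
  "increments": [
    [[0,0,0],[0,0,-0.14],0.55],
    [[0,0,0],[0,0,-0.14],0.55],
    [[0,0,0],[0,0,-0.14],0.55],
    [[0,0,0],[0,0,-0.14],0.55],
    [[0,0,0],[0,0,-0.14],0.55]
  ]
}}

```text
t: 4.4
eef_pos: [0.4159, -0.1265, 0.2877]
ee_rot: [-0.988, -2.982, 0.0]
wrist_force: [-1.1, -0.4, -0.3]
grip_width: 0.0505
grip_force: 0.0
```

Request:
{"name": "step_arm", "arguments": {
  "increments": [
    [[0,0,0],[0,0,-0.14],0.55],
    [[0,0,0],[0,0,-0.14],0.55],
    [[0,0,0],[0,0,-0.14],0.55],
    [[0,0,0],[0,0,-0.04],0.55],
    [[0,0,0],[0,0,0],0.55]
  ]
}}

```text
t: 4.9
eef_pos: [0.4159, -0.1264, 0.2876]
ee_rot: [-0.29, -3.128, 0.0]
wrist_force: [-0.3, -0.4, -1.0]
grip_width: 0.0507
grip_force: 0.0
```

```bash
python3 - <<'E'
from h import *
e,M=tool(); print(e,M.round(3),telemetry.get_obs()["joints"].round(2))
im,d,P=grab("wrist","w2"); np.savez("wrist2.npz",im=im,P=P)
E
```

```text
[ 0.41593293 -0.12639891  0.28764498] [[-0.983  0.184 -0.   ]
 [ 0.184  0.983 -0.   ]
 [ 0.    -0.    -1.   ]] [ 0.66  0.03 -0.43  1.98  0.01  1.13  1.61]
```

View pics/w2.png

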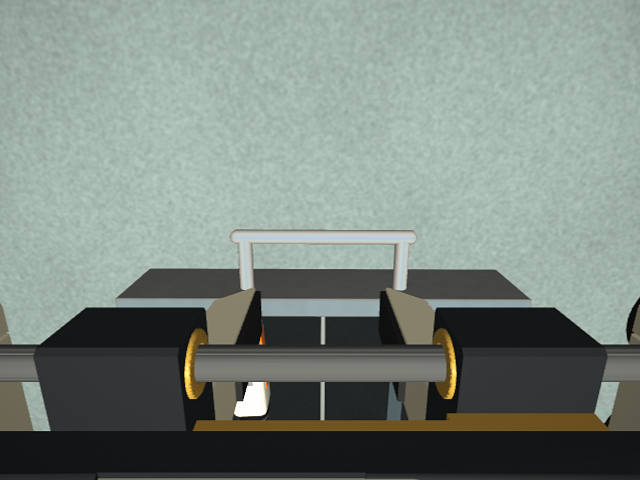

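The wrist view shows the open drawer with the lamp (white and orange, (255,390)) in the half on the robot's right (−y), and the file's blue handle at (395,400). I'll use the other cameras to locate the lamp.

```bash
cat >> h.py <<'E'
yaw=-.1843; X=np.array([np.cos(yaw),np.sin(yaw)]); Y=np.array([-X[1],X[0]]); E0=np.array([.644,-.169])
def ab(P): return (P[...,:2]-E0)@X,(P[...,:2]-E0)@Y,P[...,2]
def w(a,b): return E0+a*X+b*Y
def lampfit(Q,tag):
    im,P=Q; a,b,z=ab(P); hsv=cv2.cvtColor(im,cv2.COLOR_RGB2HSV).astype(int)
    reg=(a>-.2)&(a<0.0)&(b>-.12)&(b<-.008)&(z>.146)&(z<.185)
    for nm,c in dict(white=(hsv[...,1]<50)&(hsv[...,2]>150),orange=(hsv[...,0]>3)&(hsv[...,0]<20)&(hsv[...,1]>130)&(hsv[...,2]>90),all=hsv[...,0]>-1).items():
        m=(reg&c).astype(np.uint8); nn,l,st,_=cv2.connectedComponentsWithStats(m)
        for k in range(1,nn):
            if st[k,4]>20:
                s=l==k; print(tag,nm,st[k,4],"a",np.percentile(a[s],[2,50,98]).round(4),"b",np.percentile(b[s],[2,50,98]).round(4),"z",np.percentile(z[s],[5,50,95]).round(4),cv2.minAreaRect(np.stack([a[s],b[s]],-1).astype(np.float32)))
E
python3 - <<'E'
from h import *
for n in ("scene","side"):
    im,d,P=grab(n,n+"2"); lampfit((im,P),n)
Q=np.load("wrist2.npz"); lampfit((Q["im"],Q["P"]),"wrist")
E
```

```text
scene white 348 a [-0.1592 -0.1167 -0.0791] b [-0.0731 -0.0593 -0.0467] z [0.1702 0.1731 0.176 ] ((-0.11966411769390106, -0.05989954248070717), (0.08547846972942352, 0.02718539349734783), 2.946394920349121)
scene orange 40 a [-0.155  -0.1244 -0.1034] b [-0.0482 -0.0459 -0.0437] z [0.1508 0.1591 0.1662] ((-0.12921233475208282, -0.045709818601608276), (0.05782151594758034, 0.0021877321414649487), 3.861682176589966)
scene all 1245 a [-0.1856 -0.1502 -0.0507] b [-0.1151 -0.0566 -0.013 ] z [0.1508 0.17   0.1808] ((-0.11764831095933914, -0.06406764686107635), (0.11141636967658997, 0.13884900510311127), 89.8824234008789)
side white 319 a [-0.1586 -0.12   -0.0818] b [-0.075  -0.0658 -0.0484] z [0.1582 0.1702 0.1725] ((-0.11957994103431702, -0.06219986453652382), (0.08172369748353958, 0.029296480119228363), 4.836386680603027)
side orange 108 a [-0.1474 -0.1239 -0.0995] b [-0.0767 -0.0741 -0.0711] z [0.1502 0.157  0.1634] ((-0.12292462587356567, -0.07386014610528946), (0.049750033766031265, 0.005807067733258009), 2.9884867668151855)
side all 772 a [-0.1608 -0.1117 -0.0518] b [-0.0761 -0.0682 -
[... 888 characters left out ...]
0475822277367115), (0.01491870079189539, 0.001047570607624948), 3.328809976577759)
wrist all 2839 a [-0.1969 -0.1943 -0.1937] b [-0.118  -0.0677 -0.0101] z [0.1486 0.1681 0.1832] ((-0.1965608149766922, -0.0640055388212204), (0.00663690734654665, 0.11181871592998505), 0.05546097457408905)
wrist all 54 a [-0.1487 -0.1434 -0.1353] b [-0.0486 -0.0475 -0.0469] z [0.1509 0.1575 0.1649] ((-0.14189457893371582, -0.04778921231627464), (0.01491870079189539, 0.001462237210944295), 3.328809976577759)
wrist all 1091 a [-0.1106 -0.09   -0.0707] b [-0.0691 -0.0535 -0.0449] z [0.1574 0.1707 0.1721] ((-0.08753528445959091, -0.057068631052970886), (0.02752566523849964, 0.05087825655937195), 87.90107727050781)
```

```bash
python3 - <<'E'
from h import *
p=w(-.121,-.060); print(p, go([*p,.2876])[0])
E
```

```text
[ 0.51405366 -0.20580962] [-1.111e+01 -6.010e+00  1.000e-02]
```

Request:
{"name": "step_arm", "arguments": {
  "increments": [
    [[-3.7,-2,0],[0,0,0],0.55],
    [[-3.7,-2,0],[0,0,0],0.55],
    [[-3.7,-2,0],[0,0,0],0.55],
    [[0,0,2],[0,0,-0.054],0.55],
    [[0,0,3],[0,0,0],0.55]
  ]
}}

```text
t: 5.55
eef_pos: [0.5163, -0.2068, 0.2381]
ee_rot: [0.207, 3.131, -0.001]
wrist_force: [-0.5, 0.4, -0.1]
grip_width: 0.0504
grip_force: 0.0
```

Request:
{"name": "step_arm", "arguments": {
  "increments": [
    [[0,0,0],[0,0,0],0.55],
    [[0,0,0],[0,0,0],0.55]
  ]
}}

```text
t: 5.75
eef_pos: [0.5138, -0.2052, 0.2376]
ee_rot: [-0.206, -3.133, -0.001]
wrist_force: [-0.8, 0.1, 1.1]
grip_width: 0.0503
grip_force: 0.0
```

```bash
python3 - <<'E'
from h import *
im,d,P=grab("wrist","w3"); lampfit((im,P),"wrist"); e,M=tool(); print(ab(e),e,M.round(3)); print(go([*w(-.121,-.060),.145]))
E
```

```text
wrist white 221 a [-0.1999 -0.1971 -0.1943] b [-0.0588 -0.0542 -0.0493] z [0.1757 0.1785 0.1801] ((-0.1969878077507019, -0.05354950577020645), (0.005809238646179438, 0.010465100407600403), 2.1536343097686768)
wrist white 6087 a [-0.1595 -0.1232 -0.0805] b [-0.0744 -0.0609 -0.0473] z [0.1679 0.171  0.1725] ((-0.11696469783782959, -0.060386333614587784), (0.0879809558391571, 0.028297290205955505), 3.1541178226470947)
wrist orange 109 a [-0.1467 -0.1242 -0.0994] b [-0.0771 -0.0756 -0.0741] z [0.1618 0.163  0.1662] ((-0.12337467074394226, -0.07564049959182739), (0.04849518835544586, 0.0011520948028191924), 3.285196542739868)
wrist all 515 a [-0.1997 -0.1945 -0.1942] b [-0.1151 -0.0554 -0.0119] z [0.1503 0.1771 0.1825] ((-0.19715623557567596, -0.06281954050064087), (0.10932931303977966, 0.005719592794775963), 89.82600402832031)
wrist all 7878 a [-0.1683 -0.1226 -0.066 ] b [-0.0752 -0.0611 -0.0465] z [0.1625 0.1706 0.1724] ((-0.11454933881759644, -0.060701917856931686), (0.10898289084434509, 0.03003047965466976), 3.166332483291626)
(np.float64(-0.12059120545946356), np.float64(-0.059538376562041376), array(0.23871694)) [ 0.51454012 -0.20543073  0.23871694] [[-0.991  0.131  0.001]
 [ 0.131  0.991 -0.   ]
 [-0.001 -0.    -1.   ]]
(array([ 0.05, -0.04,  9.37]), None)
```

View pics/w3.png

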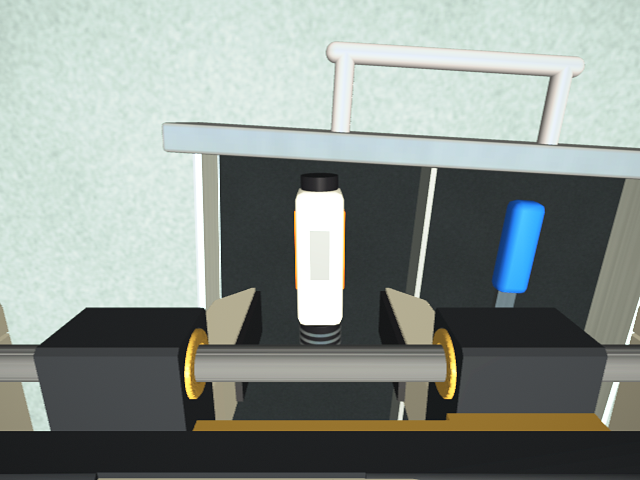

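The lamp lies at (320,260) between the fingers and is parallel to the tool. The pads' centre is about 2.5 mm towards the robot from the TCP, so I'll correct for that, descend and grip.

Request:
{"name": "step_arm", "arguments": {
  "increments": [
    [[0.25,-0.1,1.5],[0,0,0],0.55],
    [[0,0,2.2],[0,0,0],0.55],
    [[0,0,2.2],[0,0,0],0.55],
    [[0,0,2.2],[0,0,0],0.55],
    [[0,0,1.1],[0,0,0],0.55]
  ],
  "grip_force": 20
}}

```text
t: 6.3
eef_pos: [0.5116, -0.2062, 0.1459]
ee_rot: [0.206, 3.134, -0.001]
wrist_force: [0.3, -0.2, 0.1]
grip_width: 0.0502
grip_force: 0.0
```

Request:
{"name": "step_arm", "arguments": {
  "increments": [
    [[0,0,0],[0,0,0],0.55],
    [[0,0,0],[0,0,0],0],
    [[0,0,0],[0,0,0],0],
    [[0,0,0],[0,0,0],0],
    [[0,0,0],[0,0,0],0]
  ],
  "grip_force": 20
}}

```text
t: 6.8
eef_pos: [0.5123, -0.2063, 0.1469]
ee_rot: [0.205, 3.133, -0.001]
wrist_force: [-0.3, 0.9, 4.7]
grip_width: 0.0301
grip_force: 20.0
```

Request:
{"name": "step_arm", "arguments": {
  "increments": [
    [[0,0,-1],[0,0,0],0],
    [[0,0,-2],[0,0,0],0],
    [[0,0,-4],[0,0,0],0],
    [[0,0,-4],[0,0,0],0],
    [[0,0,-4],[0,0,0],0]
  ]
}}

```text
t: 7.3
eef_pos: [0.511, -0.2058, 0.2976]
ee_rot: [-0.205, -3.134, -0.0]
wrist_force: [1.2, -1.3, -1.9]
grip_width: 0.0297
grip_force: 20.0
```

```bash
python3 - <<'E'
from h import *
from scipy.optimize import least_squares
e,M=tool(); print(e,M.round(3),telemetry.get_obs()["grip_width"])
for n in ("scene","side"):
    im,d,P=grab(n,n+"4"); hsv=cv2.cvtColor(im,cv2.COLOR_RGB2HSV).astype(int)
    if n=="side": 
        b=(hsv[...,0]>100)&(hsv[...,0]<125)&(hsv[...,1]>150)&(hsv[...,2]>100)&(np.linalg.norm(P-[.588,.274,.109],axis=-1)<.05)
        q=P[b]; print("blue",len(q),q.mean(0),(np.percentile(q,2,0)+np.percentile(q,98,0))/2)
        wd=(hsv[...,0]>5)&(hsv[...,0]<25)&(hsv[...,1]>100)&(np.linalg.norm(P-[.588,.274,.109],axis=-1)<.05)
        q=P[b|wd]; c=q.mean(0); v=np.linalg.svd(q-c)[2]; print("plate",len(q),c,v[2])
    # dark ring/ball, fit vertical circle (ring r .064, z<.03)
    m=(np.hypot(P[...,0]-.649,P[...,1]-.272)<.09)&(P[...,2]>.006)&(P[...,2]<.022)
    q=P[m]; f=lambda p:np.hypot(q[:,0]-p[0],q[:,1]-p[1])-.064
    r=least_squares(f,[.649,.272],loss="soft_l1",f_scale=.003); print("ring",m.sum(),r.x,np.std(r.fun))
    m=(np.hypot(P[...,0]-.649,P[...,1]-.272)<.1)&(P[...,2]>.03)&(P[...,2]<.17)
    q=P[m]; print("ball region",len(q),np.percentile(q,1,0),np.percentile(q,99,0))
E
```

```text
[ 0.51098509 -0.20578419  0.29758253] [[-0.991  0.13  -0.001]
 [ 0.13   0.991  0.   ]
 [ 0.001  0.    -1.   ]] 0.02968233819382999
ring 334 [0.64461132 0.27416606] 0.00638774104712767
ball region 2285 [0.58913854 0.21866085 0.03045357] [0.7011818  0.31983171 0.14719773]
blue 89 [0.5882226  0.27309342 0.10910917] [0.58837972 0.27436301 0.10916335]
plate 269 [0.59023807 0.26936147 0.10952052] [-0.81459075 -0.0410504   0.5785817 ]
ring 206 [0.64988544 0.27601328] 0.0033256469123148532
ball region 1407 [0.56979127 0.21614792 0.03123686] [0.68601686 0.29928785 0.14220885]
```

```bash
cat > cure.py <<'E'
from h import *
I=np.array([.588,.273,.109]); ps=.04; th=np.deg2rad(30)
xl=np.array([np.cos(ps)*np.cos(th),np.sin(ps)*np.cos(th),-np.sin(th)]); yl=np.array([-np.sin(ps),np.cos(ps),0]); zl=np.cross(xl,yl)
Rt=np.stack([-xl,yl,-zl],1); O=I-.147*xl-.015*zl; T=O+.006*zl
e,M=tool(); print("target",T,"now",e)
pre=T-.06*xl+np.array([-.0,0,.03])
print("pre",pre,go(pre,Rt)); print("final",go(T,Rt))
print("pre->final in target frame",Rt.T@(T-pre)*100, telemetry.get_obs()["grip_width"],telemetry.get_obs()["joints"].round(2))
E
python3 cure.py
```

```text
target [0.4562997  0.26772918 0.17470577] now [ 0.5148141  -0.20693649  0.30252608]
pre [0.40437974 0.26565127 0.23470577] (array([17.18, 45.44,  6.46]), array([ 0.041,  0.533, -0.168]))
final (array([12.12, 46.34, 12.51]), array([ 0.041,  0.533, -0.168]))
pre->final in target frame [-7.50000000e+00 -2.64590853e-15  2.59807621e+00] 0.029944709176908887 [ 0.68  0.25 -0.41  1.71  0.11  1.19  1.68]
```

Request:
{"name": "step_arm", "arguments": {
  "increments": [
    [[0.7,1.9,0],[0,0,0],0],
    [[1.4,3.8,0],[0,0,0],0],
    [[1.4,3.8,0],[0,0,0],0],
    [[1.4,3.8,0],[0,0,0],0],
    [[1.4,3.8,0],[0,0,0],0]
  ]
}}

```text
t: 7.9
eef_pos: [0.4693, -0.0261, 0.2945]
ee_rot: [-0.204, -3.132, -0.0]
wrist_force: [1.0, 0.6, -1.0]
grip_width: 0.0298
grip_force: 20.0
```

Request:
{"name": "step_arm", "arguments": {
  "increments": [
    [[1.4,3.8,0],[0,0,0],0],
    [[1.4,3.8,0],[0,0,0],0],
    [[1.4,3.8,0],[0,0,0],0],
    [[1.4,3.8,0],[0,0,0],0],
    [[1.4,3.8,0],[0,0,0],0]
  ]
}}

```text
t: 8.4
eef_pos: [0.4245, 0.1707, 0.2947]
ee_rot: [-0.204, -3.133, 0.002]
wrist_force: [0.4, 0.5, -1.1]
grip_width: 0.0298
grip_force: 20.0
```

Request:
{"name": "step_arm", "arguments": {
  "increments": [
    [[1.4,3.8,0],[0,0,0],0],
    [[1.4,3.8,0],[0,0,0],0],
    [[0,1.4,0],[0,0,0],0],
    [[0,0,0],[0,0,-0.085],0],
    [[0,0,0],[0,0,-0.085],0]
  ]
}}

```text
t: 8.9
eef_pos: [0.4086, 0.2628, 0.2944]
ee_rot: [0.072, -3.138, 0.001]
wrist_force: [-0.4, -0.1, -2.5]
grip_width: 0.0297
grip_force: 20.0
```

Request:
{"name": "step_arm", "arguments": {
  "increments": [
    [[0,0,0],[0,0.13,0],0],
    [[0,0,0],[0,0.13,0],0],
    [[0,0,0],[0,0.13,0],0],
    [[0,0,0],[0,0.13,0],0],
    [[0,0,0],[0,0,0],0]
  ]
}}

```text
t: 9.4
eef_pos: [0.4115, 0.2602, 0.2903]
ee_rot: [0.045, -2.609, 0.015]
wrist_force: [0.1, -0.1, -2.0]
grip_width: 0.03
grip_force: 20.0
```

```bash
python3 cure.py
```

```text
target [0.4562997  0.26772918 0.17470577] now [0.41147208 0.26018026 0.29030699]
pre [0.40437974 0.26565127 0.23470577] (array([-2.23,  0.58,  5.14]), array([ 0.001, -0.008, -0.005]))
final (array([-9.75,  0.62,  7.68]), array([ 0.001, -0.008, -0.005]))
pre->final in target frame [-7.50000000e+00 -2.64590853e-15  2.59807621e+00] 0.02996599163597855 [ 0.06  0.57 -0.76  1.52  0.06  1.63  0.89]
```

Request:
{"name": "step_arm", "arguments": {
  "increments": [
    [[-1.1,0.3,2.5],[0,0,0],0],
    [[-1.1,0.3,2.6],[0,0,0],0],
    [[0,0,0],[0,0,0],0],
    [[0,0,0],[0,0,0],0]
  ]
}}

```text
t: 9.8
eef_pos: [0.4032, 0.268, 0.2415]
ee_rot: [0.054, -2.622, 0.015]
wrist_force: [-0.1, -0.1, -0.0]
grip_width: 0.0297
grip_force: 20.0
```

```bash
python3 - <<'E'
from h import *
e,M=tool()
for n in ("side","scene"):
    im,d,P=grab(n,n+"5"); hsv=cv2.cvtColor(im,cv2.COLOR_RGB2HSV).astype(int)
    L=(P-e)@M; L=np.stack([-L[...,0],L[...,1],-L[...,2]],-1) # lamp-like frame rel. TCP
    m=(L[...,0]>-.06)&(L[...,0]<.1)&(abs(L[...,1])<.03)&(L[...,2]>-.012)&(L[...,2]<.03)
    wh=m&(hsv[...,1]<50)&(hsv[...,2]>150)
    for nm,k in (("all",m),("white",wh)):
        if k.sum()>15: print(n,nm,k.sum(),np.percentile(L[k],2,0).round(4),np.percentile(L[k],98,0).round(4))
cv2.imwrite("pics/s5c.png",cv2.resize(cv2.imread("pics/side5.png")[150:300,180:380],(800,600),interpolation=cv2.INTER_CUBIC))
E
python3 cure.py
```

```text
side all 497 [-0.0463 -0.0289 -0.0031] [0.0711 0.02   0.0285]
side white 96 [-0.0369 -0.017  -0.0031] [0.0409 0.0057 0.025 ]
scene all 357 [-0.0019 -0.0147  0.0056] [0.071  0.0219 0.0287]
scene white 141 [-0.003  -0.013   0.0202] [0.0412 0.0132 0.0294]
target [0.4562997  0.26772918 0.17470577] now [0.40448822 0.26832808 0.24234994]
pre [0.40437974 0.26565127 0.23470577] (array([-0.36, -0.27,  0.68]), array([0.001, 0.007, 0.   ]))
final (array([-7.84, -0.27,  3.32]), array([0.001, 0.007, 0.   ]))
pre->final in target frame [-7.50000000e+00 -2.64590853e-15  2.59807621e+00] 0.029569906222586626 [ 0.04  0.6  -0.76  1.58  0.09  1.52  0.88]
```

View pics/s5c.png

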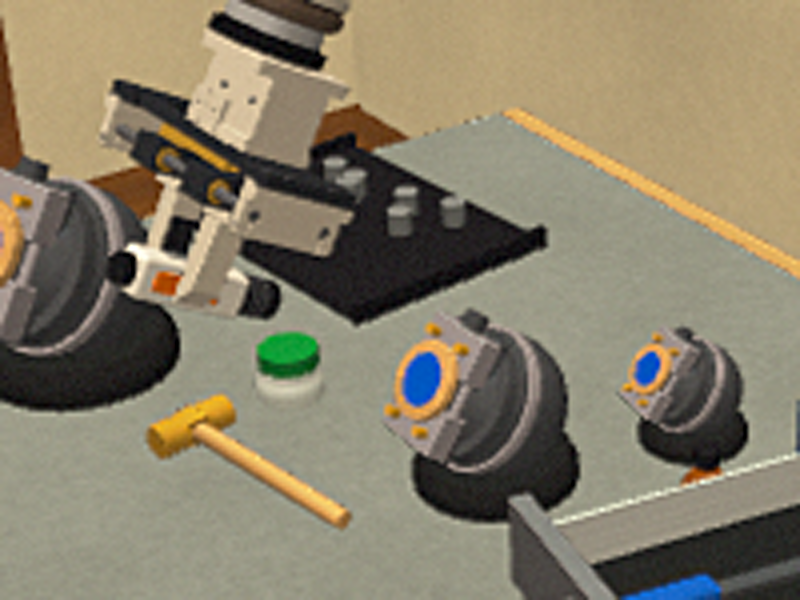

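The side view shows the lamp gripped level with its head towards the vise, and the middle inlay (425,380) clear ahead. I'll move in.

Request:
{"name": "step_arm", "arguments": {
  "increments": [
    [[-1.6,-0.3,0.8],[0,0,0],0],
    [[-1.6,0,0.8],[0,0,0],0],
    [[-1.6,0,0.7],[0,0,0],0],
    [[-1.6,0,0.6],[0,0,0],0],
    [[-1.4,0,0.4],[0,0,0],0]
  ]
}}

```text
t: 10.4
eef_pos: [0.4566, 0.2665, 0.1717]
ee_rot: [0.051, -2.621, 0.014]
wrist_force: [0.0, 0.3, -1.3]
grip_width: 0.0299
grip_force: 20.0
```

Request:
{"name": "step_arm", "arguments": {
  "increments": [
    [[0,0,0],[0,0,0],0],
    [[0,0,0],[0,0,0],0]
  ]
}}

```text
t: 10.6
eef_pos: [0.4554, 0.2671, 0.1729]
ee_rot: [0.052, -2.62, 0.013]
wrist_force: [0.3, 0.8, -0.8]
grip_width: 0.0294
grip_force: 20.0
```

```bash
python3 cure.py; python3 - <<'E'
from h import *
e,M=tool(); I=np.array([.588,.273,.109]); L=(I-e)@M; print("inlay in lamp frame",-L[0],L[1],-L[2]+.006)
im,d,P=grab("side","side6"); 
cv2.imwrite("pics/s6c.png",cv2.resize(im[180:300,220:380,::-1],(800,600),interpolation=cv2.INTER_CUBIC))
E
```

```text
target [0.4562997  0.26772918 0.17470577] now [0.45541256 0.26710965 0.17292944]
pre [0.40437974 0.26565127 0.23470577] (array([ 7.5 ,  0.06, -2.82]), array([ 0.001,  0.002, -0.   ]))
final (array([ 0.01,  0.06, -0.2 ]), array([ 0.001,  0.002, -0.   ]))
pre->final in target frame [-7.50000000e+00 -2.64590853e-15  2.59807621e+00] 0.029378588609611244 [ 0.01  0.75 -0.7   1.51  0.17  1.48  0.91]
inlay in lamp frame 0.14692611141670942 0.0006607263550122895 0.016647984032582774
```

View pics/s6c.png

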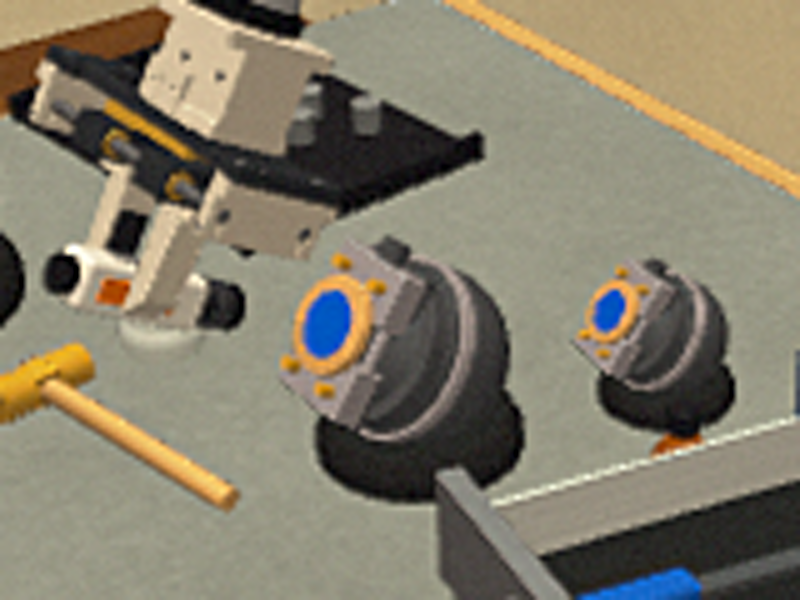

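The lamp's head (225,305) points at the inlay (330,325) with clear air between them. I'll hold here for 2.5 s.

Request:
{"name": "step_arm", "arguments": {
  "increments": [
    [[0,0,0],[0,0,0],0],
    [[0,0,0],[0,0,0],0],
    [[0,0,0],[0,0,0],0],
    [[0,0,0],[0,0,0],0],
    [[0,0,0],[0,0,0],0]
  ]
}}

```text
t: 11.15
eef_pos: [0.4556, 0.2668, 0.1733]
ee_rot: [0.051, -2.621, 0.014]
wrist_force: [-0.1, 0.7, -0.9]
grip_width: 0.0298
grip_force: 20.0
```

Request:
{"name": "step_arm", "arguments": {
  "increments": [
    [[0,0,0],[0,0,0],0],
    [[0,0,0],[0,0,0],0],
    [[0,0,0],[0,0,0],0],
    [[0,0,0],[0,0,0],0],
    [[0,0,0],[0,0,0],0]
  ]
}}

```text
t: 11.65
eef_pos: [0.4556, 0.2668, 0.1731]
ee_rot: [0.051, -2.621, 0.014]
wrist_force: [0.0, -0.1, -0.5]
grip_width: 0.0299
grip_force: 20.0
```

Request:
{"name": "step_arm", "arguments": {
  "increments": [
    [[0,0,0],[0,0,0],0],
    [[0,0,0],[0,0,0],0],
    [[0,0,0],[0,0,0],0],
    [[0,0,0],[0,0,0],0],
    [[0,0,0],[0,0,0],0]
  ]
}}

```text
t: 12.15
eef_pos: [0.4556, 0.2668, 0.1732]
ee_rot: [0.051, -2.621, 0.014]
wrist_force: [-0.2, 0.7, -0.6]
grip_width: 0.0298
grip_force: 20.0
```

Request:
{"name": "step_arm", "arguments": {
  "increments": [
    [[0,0,0],[0,0,0],0],
    [[0,0,0],[0,0,0],0],
    [[0,0,0],[0,0,0],0],
    [[0,0,0],[0,0,0],0],
    [[0,0,0],[0,0,0],0]
  ]
}}

```text
t: 12.65
eef_pos: [0.4556, 0.2669, 0.1732]
ee_rot: [0.051, -2.621, 0.014]
wrist_force: [0.3, 0.1, -0.9]
grip_width: 0.0301
grip_force: 20.0
```

Request:
{"name": "step_arm", "arguments": {
  "increments": [
    [[0,0,0],[0,0,0],0],
    [[0,0,0],[0,0,0],0],
    [[0,0,0],[0,0,0],0],
    [[0,0,0],[0,0,0],0],
    [[0,0,0],[0,0,0],0]
  ]
}}

```text
t: 13.15
eef_pos: [0.4556, 0.2669, 0.1731]
ee_rot: [0.052, -2.621, 0.014]
wrist_force: [-0.3, -0.1, -1.2]
grip_width: 0.03
grip_force: 20.0
```

Request:
{"name": "step_arm", "arguments": {
  "increments": [
    [[1.4,0,-0.4],[0,0,0],0],
    [[2.4,0,-1.0],[0,0,0],0],
    [[2.4,0,-1.0],[0,0,0],0],
    [[1.6,0.3,-0.9],[0,0,0],0],
    [[1.1,-0.3,-2.5],[0,0,0],0]
  ]
}}

```text
t: 13.65
eef_pos: [0.4043, 0.2655, 0.2686]
ee_rot: [0.056, -2.619, 0.016]
wrist_force: [0.5, -0.8, -1.5]
grip_width: 0.0293
grip_force: 20.0
```

Request:
{"name": "step_arm", "arguments": {
  "increments": [
    [[1.1,-0.3,-2.6],[0,0,0],0],
    [[0,0,0],[0,-0.13,0],0],
    [[0,0,0],[0,-0.13,0],0],
    [[0,0,0],[0,-0.13,0],0],
    [[0,0,0],[0,-0.13,0],0]
  ]
}}

```text
t: 14.15
eef_pos: [0.4105, 0.2628, 0.2968]
ee_rot: [-0.062, 3.135, 0.001]
wrist_force: [-0.2, -0.0, 0.3]
grip_width: 0.0296
grip_force: 20.0
```

Request:
{"name": "step_arm", "arguments": {
  "increments": [
    [[0,0,0],[0,0,0.085],0],
    [[0,0,0],[0,0,0.085],0],
    [[0,-1.4,0],[0,0,0],0],
    [[-1.4,-3.8,0],[0,0,0],0],
    [[-1.4,-3.8,0],[0,0,0],0]
  ]
}}

```text
t: 14.65
eef_pos: [0.4258, 0.1694, 0.2963]
ee_rot: [0.199, 3.134, 0.0]
wrist_force: [0.6, -0.4, -1.1]
grip_width: 0.0297
grip_force: 20.0
```

Request:
{"name": "step_arm", "arguments": {
  "increments": [
    [[-1.4,-3.8,0],[0,0,0],0],
    [[-1.4,-3.8,0],[0,0,0],0],
    [[-1.4,-3.8,0],[0,0,0],0],
    [[-1.4,-3.8,0],[0,0,0],0],
    [[-1.4,-3.8,0],[0,0,0],0]
  ]
}}

```text
t: 15.15
eef_pos: [0.471, -0.0292, 0.2964]
ee_rot: [0.204, 3.134, -0.0]
wrist_force: [0.9, 0.4, -1.3]
grip_width: 0.0296
grip_force: 20.0
```

Request:
{"name": "step_arm", "arguments": {
  "increments": [
    [[-1.4,-3.8,0],[0,0,0],0],
    [[-1.4,-3.8,0],[0,0,0],0],
    [[-1.4,-3.8,0],[0,0,0],0],
    [[-0.7,-1.9,0],[0,0,0],0],
    [[0,0,0],[0,0,0],0]
  ]
}}

```text
t: 15.65
eef_pos: [0.5023, -0.1695, 0.2957]
ee_rot: [-0.213, -3.134, 0.0]
wrist_force: [0.3, 0.5, -1.0]
grip_width: 0.0299
grip_force: 20.0
```

Request:
{"name": "step_arm", "arguments": {
  "increments": [
    [[0,0,0],[0,0,0],0]
  ]
}}

```text
t: 15.75
eef_pos: [0.5024, -0.1652, 0.2958]
ee_rot: [-0.205, -3.134, -0.002]
wrist_force: [-0.1, 0.8, -1.6]
grip_width: 0.0298
grip_force: 20.0
```

```bash
python3 - <<'E'
from h import *
e,M=tool(); xl=np.array([np.cos(-.130),np.sin(-.130),0]); yl=np.array([-xl[1],xl[0],0])
Rt=np.stack([-xl,yl,[0,0,-1]],1); print(e,go([.5123,-.2063,.147],Rt)); print(M.round(3))
im,d,P=grab("scene","scene7"); a,b,z=ab(P)
for lo,hi,t in ((-.215,-.18,"front wall a"),):
    m=(a>-.26)&(a<-.15)&(b>.02)&(b<.1)&(z>.18)&(z<.2); print(t,m.sum(),np.percentile(a[m],[5,95]))
m=(a>-.27)&(a<-.2)&(b>-.03)&(b<.03)&(z>.165)&(z<.185); print("bar",m.sum(),np.percentile(a[m],[5,95]) if m.sum() else "")
E
```

```text
[ 0.50240996 -0.16524935  0.29576202] (array([-1.52, -3.96, 14.87]), array([ 0.001, -0.001, -0.   ]))
[[-0.992  0.13  -0.   ]
 [ 0.13   0.992  0.001]
 [ 0.001  0.001 -1.   ]]
front wall a 371 [-0.23129223 -0.18037577]
bar 111 [-0.23656381 -0.22750617]
```

Request:
{"name": "step_arm", "arguments": {
  "increments": [
    [[-0.8,-2,0],[0,0,0],0],
    [[-0.7,-2,0],[0,0,0],0],
    [[0,0,3],[0,0,0],0],
    [[0,0,3.5],[0,0,0],0],
    [[0,0,3],[0,0,0],0]
  ]
}}

```text
t: 16.3
eef_pos: [0.5121, -0.2093, 0.1994]
ee_rot: [-0.207, -3.135, 0.0]
wrist_force: [0.1, 0.2, -1.8]
grip_width: 0.0294
grip_force: 20.0
```

Request:
{"name": "step_arm", "arguments": {
  "increments": [
    [[0,0,2],[0,0,0],0],
    [[0,0,1.3],[0,0,0],0],
    [[0,0,1],[0,0,0],0],
    [[0,0,0.5],[0,0,0],0],
    [[0,0,0],[0,0,0],0]
  ]
}}

```text
t: 16.8
eef_pos: [0.5124, -0.2084, 0.1527]
ee_rot: [-0.205, -3.135, -0.0]
wrist_force: [-0.5, 0.4, -1.8]
grip_width: 0.0301
grip_force: 20.0
```

Request:
{"name": "step_arm", "arguments": {
  "increments": [
    [[0,0,0],[0,0,0],0],
    [[0,0,0],[0,0,0],0]
  ]
}}

```text
t: 17.0
eef_pos: [0.513, -0.2084, 0.1537]
ee_rot: [0.205, 3.133, -0.001]
wrist_force: [-0.3, 0.1, -0.4]
grip_width: 0.0298
grip_force: 20.0
```

Request:
{"name": "step_arm", "arguments": {
  "increments": [
    [[0,0,0.3],[0,0,0],0],
    [[0,0,0.2],[0,0,0],0],
    [[0,0,0.1],[0,0,0],0],
    [[0,0,0],[0,0,0],0],
    [[0,0,0],[0,0,0],0]
  ]
}}

```text
t: 17.5
eef_pos: [0.5123, -0.2082, 0.1469]
ee_rot: [0.205, 3.135, -0.0]
wrist_force: [-1.2, 0.6, 2.5]
grip_width: 0.0298
grip_force: 20.0
```

Request:
{"name": "step_arm", "arguments": {
  "increments": [
    [[0,0,0],[0,0,0],0.4],
    [[0,0,0],[0,0,0],0.5],
    [[0,0,0],[0,0,0],0.5],
    [[0,0,0],[0,0,0],0.5],
    [[0,0,0],[0,0,0],0.5]
  ]
}}

```text
t: 18.0
eef_pos: [0.5123, -0.2082, 0.1467]
ee_rot: [0.205, 3.135, 0.0]
wrist_force: [0.5, 0.2, 0.6]
grip_width: 0.0456
grip_force: 0.0
```

Request:
{"name": "step_arm", "arguments": {
  "increments": [
    [[0,0,-1.5],[0,0,0],0.5],
    [[0,0,-3],[0,0,0],0.5],
    [[0,0,-3.5],[0,0,0],0.5],
    [[0,0,-3.5],[0,0,0],0.5],
    [[0,0,0],[0,0,0],0.5]
  ]
}}

```text
t: 18.5
eef_pos: [0.5157, -0.209, 0.2683]
ee_rot: [0.204, 3.125, -0.006]
wrist_force: [0.8, -0.2, 0.3]
grip_width: 0.0457
grip_force: 0.0
```

```bash
python3 - <<'E'
from h import *
im,d,P=grab("wrist","w8"); lampfit((im,P),"wrist"); e,M=tool(); print(e,ab(e))
a,b,z=ab(P); m=(a>-.27)&(a<-.2)&(abs(b)<.045)&(z>.165)&(z<.185); print("bar",m.sum(),np.percentile(a[m],[2,50,98]))
E
```

```text
wrist white 170 a [-0.1998 -0.1971 -0.1945] b [-0.059  -0.0543 -0.0495] z [0.1753 0.1783 0.18  ] ((-0.19711773097515106, -0.054163530468940735), (0.009871093556284904, 0.005662473849952221), 89.59648895263672)
wrist white 4913 a [-0.1595 -0.123  -0.0809] b [-0.0771 -0.0637 -0.0502] z [0.1679 0.171  0.1725] ((-0.11844935268163681, -0.0634048730134964), (0.08478687703609467, 0.0274367593228817), 2.8472137451171875)
wrist orange 54 a [-0.1476 -0.139  -0.1263] b [-0.0802 -0.0792 -0.0786] z [0.1618 0.1631 0.1666] ((-0.13685888051986694, -0.0793614611029625), (0.022860528901219368, 0.0010356300044804811), 2.4875550270080566)
wrist orange 44 a [-0.1169 -0.1076 -0.0995] b [-0.0783 -0.0777 -0.0768] z [0.1619 0.1638 0.1674] ((-0.1082981675863266, -0.07754319906234741), (0.018369657918810844, 0.001004254212602973), 2.1945252418518066)
wrist all 360 a [-0.1997 -0.1944 -0.1941] b [-0.1186 -0.0554 -0.0118] z [0.1503 0.177  0.1813] ((-0.1970934420824051, -0.0639725774526596), (0.11186462640762329, 0.005809396039694548), 89.8301010131836)
wrist all 6976 a [-0.1677 -0.1172 -0.0521] b [-0.0781 -0.0636 -0.0492] z [0.1625 0.1704 0.1724] ((-0.10850675404071808, -0.06319838017225266), (0.12048642337322235, 0.03001497872173786), 3.325157642364502)
[ 0.51430581 -0.20873204  0.26566781] (np.float64(-0.12021655567647425), np.float64(-0.06282672726109159), array(0.26566781))
bar 3083 [-0.23657575 -0.23146218 -0.22711904]
```

View pics/w8.png

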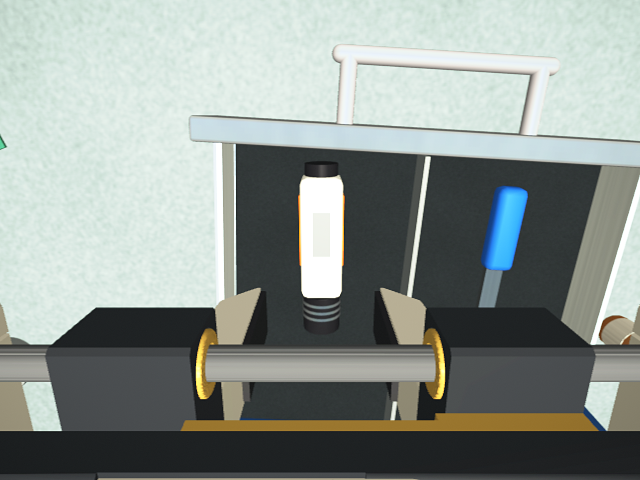

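The lamp lies flat in its half of the drawer, head to the rear, and the file is in place. Next I'll regrip the handle and push the drawer shut.

Request:
{"name": "step_arm", "arguments": {
  "increments": [
    [[3.7,2,0],[0,0,0],0.26],
    [[3.7,2,0],[0,0,0],0.26],
    [[3.7,2,0],[0,0,0],0.26],
    [[0,0,0],[0,0,0.14],0.26],
    [[0,0,0],[0,0,0.14],0.26]
  ]
}}

```text
t: 19.05
eef_pos: [0.4083, -0.1335, 0.2614]
ee_rot: [-0.648, -3.073, 0.001]
wrist_force: [0.2, -0.8, 0.1]
grip_width: 0.0243
grip_force: 0.0
```

Request:
{"name": "step_arm", "arguments": {
  "increments": [
    [[0,0,0],[0,0,0.14],0.26],
    [[0,0,0],[0,0,0.14],0.26],
    [[0,0,0],[0,0,0.14],0.26],
    [[0,0,0],[0,0,0.14],0.26],
    [[0,0,0],[0,0,0.14],0.26]
  ]
}}

```text
t: 19.55
eef_pos: [0.4093, -0.134, 0.2611]
ee_rot: [-1.663, -2.663, 0.0]
wrist_force: [0.6, 0.3, -0.3]
grip_width: 0.0239
grip_force: 0.0
```

Request:
{"name": "step_arm", "arguments": {
  "increments": [
    [[0,0,0],[0,0,0.14],0.26],
    [[0,0,0],[0,0,0.14],0.26],
    [[0,0,0],[0,0,0.14],0.26],
    [[0,0,0],[0,0,0.14],0.26],
    [[0,0,0],[0,0,0.085],0.26]
  ]
}}

```text
t: 20.05
eef_pos: [0.4093, -0.134, 0.2611]
ee_rot: [-2.421, -2.0, 0.001]
wrist_force: [-0.8, -1.2, 0.6]
grip_width: 0.024
grip_force: 0.0
```

Request:
{"name": "step_arm", "arguments": {
  "increments": [
    [[0,0,0],[0,0,0],0.26],
    [[0,0,0],[0,0,0],0.26]
  ]
}}

```text
t: 20.25
eef_pos: [0.4096, -0.1341, 0.2613]
ee_rot: [-2.414, -2.009, 0.001]
wrist_force: [0.8, -0.5, -0.1]
grip_width: 0.0237
grip_force: 0.0
```

```bash
python3 - <<'E'
from h import *
Rt=np.stack([[*Y,0],[*X,0],[0,0,-1]],1); e,M=tool(); print(e,go([*w(-.2318,.002),.158],Rt),telemetry.get_obs()["grip_width"])
im,d,P=grab("wrist"); a,b,z=ab(P); m=(a>-.27)&(a<-.2)&(b>-.03)&(b<.04)&(z>.165)&(z<.185); print("bar",m.sum(),np.percentile(a[m],[2,50,98]))
E
```

```text
[ 0.4095727  -0.13405308  0.26134689] (array([ 1.06,  0.52, 10.33]), array([-0.001, -0.   ,  0.002])) 0.023655500771101776
bar 1783 [-0.23702807 -0.23229828 -0.22741297]
```

Request:
{"name": "step_arm", "arguments": {
  "increments": [
    [[1,0.5,0],[0,0,0],0.26],
    [[0,0,2],[0,0,0],0.26],
    [[0,0,3],[0,0,0],0.26],
    [[0,0,2.8],[0,0,0],0.26],
    [[0,0,2.5],[0,0,0],0.26]
  ],
  "grip_force": 25
}}

```text
t: 20.8
eef_pos: [0.4171, -0.1244, 0.1576]
ee_rot: [-2.415, -2.009, -0.001]
wrist_force: [0.0, -0.1, 0.6]
grip_width: 0.0238
grip_force: 0.0
```

Request:
{"name": "step_arm", "arguments": {
  "increments": [
    [[0,0,0],[0,0,0],0.26],
    [[0,0,0],[0,0,0],0],
    [[0,0,0],[0,0,0],0],
    [[0,0,0],[0,0,0],0],
    [[0,0,0],[0,0,0],0]
  ],
  "grip_force": 25
}}

```text
t: 21.3
eef_pos: [0.4174, -0.1251, 0.1598]
ee_rot: [2.416, 2.006, 0.001]
wrist_force: [-3.1, 2.7, 4.9]
grip_width: 0.0089
grip_force: 25.0
```

Request:
{"name": "step_arm", "arguments": {
  "increments": [
    [[0,0.8,0],[0,0,0],0],
    [[0,1.5,0],[0,0,0],0],
    [[0,1.5,0],[0,0,0],0],
    [[0,1.5,0],[0,0,0],0],
    [[0,1.5,0],[0,0,0],0]
  ]
}}

```text
t: 21.8
eef_pos: [0.4845, -0.1379, 0.1598]
ee_rot: [2.416, 2.006, 0.0]
wrist_force: [-3.4, 1.9, 7.1]
grip_width: 0.009
grip_force: 25.0
```

Request:
{"name": "step_arm", "arguments": {
  "increments": [
    [[0,1.5,0],[0,0,0],0],
    [[0,1.5,0],[0,0,0],0],
    [[0,1.5,0],[0,0,0],0],
    [[0,1.5,0],[0,0,0],0],
    [[0,1.5,0],[0,0,0],0]
  ]
}}

```text
t: 22.3
eef_pos: [0.5581, -0.1519, 0.1599]
ee_rot: [2.417, 2.006, 0.0]
wrist_force: [-2.8, 1.3, 6.3]
grip_width: 0.0092
grip_force: 25.0
```

Request:
{"name": "step_arm", "arguments": {
  "increments": [
    [[0,1.5,0],[0,0,0],0],
    [[0,1,0],[0,0,0],0],
    [[0,0.6,0],[0,0,0],0],
    [[0,0.4,0],[0,0,0],0],
    [[0,0,0],[0,0,0],0]
  ]
}}

```text
t: 22.8
eef_pos: [0.5933, -0.1586, 0.1599]
ee_rot: [2.415, 2.005, 0.003]
wrist_force: [1.8, -0.3, 4.0]
grip_width: 0.0089
grip_force: 25.0
```

Request:
{"name": "step_arm", "arguments": {
  "increments": [
    [[0,0.2,0],[0,0,0],0],
    [[0,0.1,0],[0,0,0],0],
    [[0,0,0],[0,0,0],0]
  ]
}}

```text
t: 23.1
eef_pos: [0.5952, -0.1589, 0.1599]
ee_rot: [2.416, 2.006, 0.001]
wrist_force: [-2.5, 0.8, 7.4]
grip_width: 0.0088
grip_force: 25.0
```

Request:
{"name": "step_arm", "arguments": {
  "increments": [
    [[0,0.2,0],[0,0,0],0],
    [[0,0.1,0],[0,0,0],0],
    [[0,0,0],[0,0,0],0]
  ]
}}

```text
t: 23.4
eef_pos: [0.5956, -0.159, 0.1598]
ee_rot: [-2.416, -2.005, 0.005]
wrist_force: [-9.4, 1.4, 13.1]
grip_width: 0.009
grip_force: 25.0
```

Request:
{"name": "step_arm", "arguments": {
  "increments": [
    [[0,0.2,0],[0,0,0],0],
    [[0,0,0],[0,0,0],0],
    [[0,0,0],[0,0,0],0]
  ]
}}

```text
t: 23.7
eef_pos: [0.5957, -0.159, 0.1598]
ee_rot: [-2.414, -2.003, 0.009]
wrist_force: [-14.6, 2.5, 18.9]
grip_width: 0.0089
grip_force: 25.0
```

The drawer has hit its stop: the force rises with no further travel. I'll relax, release and retreat.

Request:
{"name": "step_arm", "arguments": {
  "increments": [
    [[0,-0.2,0],[0,0,0],0],
    [[0,-0.2,0],[0,0,0],0],
    [[0,0,0],[0,0,0],0.26],
    [[0,0,0],[0,0,0],0.26],
    [[0,0,0],[0,0,0],0.26]
  ]
}}

```text
t: 24.2
eef_pos: [0.5954, -0.1589, 0.1583]
ee_rot: [-2.417, -2.006, 0.0]
wrist_force: [-0.4, -0.6, 0.2]
grip_width: 0.0231
grip_force: 0.0
```

Request:
{"name": "step_arm", "arguments": {
  "increments": [
    [[0,0,-1],[0,0,0],0.26],
    [[0,0,-3],[0,0,0],0.26],
    [[0,0,-4],[0,0,0],0.26],
    [[4,0,-4],[0,0,0],0.26],
    [[0,0,0],[0,0,0],0.26]
  ]
}}

```text
t: 24.7
eef_pos: [0.6067, -0.1181, 0.2812]
ee_rot: [2.406, 2.01, 0.016]
wrist_force: [0.3, 0.9, 0.4]
grip_width: 0.0238
grip_force: 0.0
```

Request:
{"name": "step_arm", "arguments": {
  "increments": [
    [[0,0,0],[0,0,0],0.26],
    [[0,0,0],[0,0,0],0.26]
  ]
}}

```text
t: 24.9
eef_pos: [0.6014, -0.1248, 0.2733]
ee_rot: [-2.417, -2.006, 0.002]
wrist_force: [0.1, -0.8, 0.2]
grip_width: 0.0238
grip_force: 0.0
```

```bash
python3 - <<'E'
from h import *
o=telemetry.get_obs(); print(o["eef_pos"],o["wrist_force"],o["grip_width"])
for n in ("wrist","scene","side"):
    im,d,P=grab(n,n+"9"); a,b,z=ab(P); m=(a>-.1)&(a<-.02)&(b>-.04)&(b<.045)&(z>.165)&(z<.185); print(n,"bar",m.sum(),np.percentile(a[m],[2,50,98]) if m.sum() else "")
    m=(a>-.03)&(a<.03)&(b>-.1)&(b<.1)&(z>.185)&(z<.21); print(" edge",m.sum(),np.percentile(a[m],[2,10,50]) if m.sum() else "")
E
```

```text
[ 0.60142675 -0.1248251   0.27334579] [ 0.05807045 -0.76228407  0.2382242 ] 0.023793509964303152
wrist bar 1621 [-0.05365502 -0.04882286 -0.04453107]
 edge 12012 [-0.01093061 -0.00764402  0.00866672]
scene bar 194 [-0.05491647 -0.04849857 -0.0448724 ]
 edge 1355 [-0.01220643 -0.00861548  0.01330645]
side bar 140 [-0.05475277 -0.05171952 -0.04598852]
 edge 1302 [-0.0124025  -0.01053762  0.00388573]
```

View pics/wrist9.png

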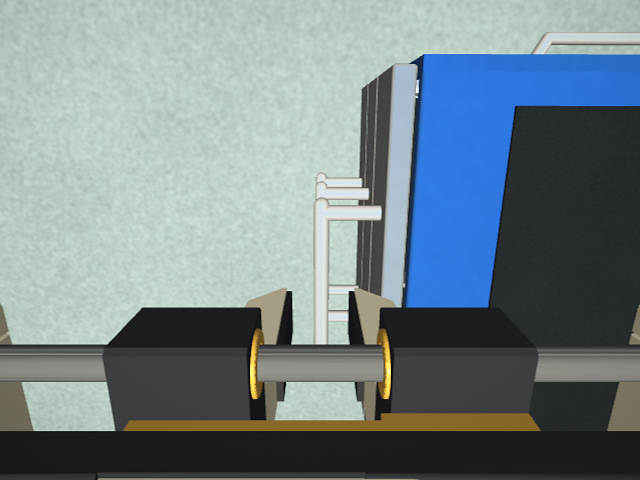

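The drawer front is flush against the lid and its bar lines up with the handles below. The robot is clear of everything.

```bash
python3 -c "
from bench import sign_off; print(sign_off())"
```

```text
the job is handed in; nothing more can be done
None
```

I opened the drawer by its handle and held the lamp still at the inlay for 2.5 s from about 7 cm. I then laid the lamp flat back in its half and pushed the drawer shut to its stop. The job was handed in at about 25 s of robot time; `sign_off` returned no verdict.

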